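# Ratchet jack to the third click, then load it

## Task

Take the aluminium saddle plate of the blue ratchet jack and raise it from its bottom position to exactly the third click, then let it down gently until the pawl carries it - neither dropping it nor pressing it onto the pawl - and let go. Then stand the small white-capped bottle upright in the middle of the raised plate, and leave the other glassware where it is.

Things in the scene. Friction and masses are not known exactly. Their poses are not given: they have to be found in the camera images.
- jack: Ratchet jack, fixed to the bench: steel foot 96 x 96 x 12 mm, closed blue square housing 48 x 48 mm with a black collar, top 117 mm above the bench. Origin at the centre of the foot's underside, z up; its yaw varies. Moving on up after a click, some 4 mm run free before the pull grows again; so do the first 3.5 mm from the start.
- column: Sliding column with the saddle plate on top, 0.35 kg together, guide friction 0.6 N, 92 mm of travel. Axes as the jack's; its origin is the jack's when fully down (the start) and rises with it, so its height is the lift. On its front are four saw teeth, 12 mm apart, ramp above, flat below. No release: a click too many cannot be undone.
- pawl_level (a point): Point on the jack's axis, 82 mm above the bench, about where the hidden spring pawl sits. Its true height is unknown: the first click comes after 11 to 48 mm of lift. In the last 7.5 mm before each click the pull needed grows by 5 to 9 N, then falls back within 2 mm as the pawl clicks. A tooth then rests on the pawl within 1 mm of the lift at which it clicked. More than 20 N on it, or a free drop of over 1 mm, harms it.
- saddle (a point): Centre of the upper face of the aluminium saddle plate, 153 mm above the bench when down. The plate is 76 mm along the jack's x, 58 mm along the jack's y (the width to grip, from above) and 14 mm thick, with nothing beside it; the housing's collar is 22 mm below it when down.
- bottle: Small closed bottle with a ribbed white cap, 42 mm in diameter, 85 mm tall, about 0.1 kg. Origin at the centre of its underside, z up.
- bottle_mid (a point): Centre of that bottle, 42.5 mm above its underside.
- beaker: Bystander: empty 54 mm glass beaker, 69 mm tall. Origin under its centre.
- vial: Bystander: 27 mm glass vial with a white cap, 61 mm tall. Origin under its centre.
- flask: Bystander: empty 51 mm conical glass flask, 85 mm tall. Origin under its centre.
Not all that is in view belongs to the job. What is shaped like the bottle but red is not meant.

How it is judged:
On the way, in this order (a step that is already met when the one before it is completed fails the run):
1. the column rests with its third tooth on the pawl, let go (contact force between tooth_3 and anything else above 1 N and contact force between the fingers and column below 0.05 N), for 0.3 s.
2. the bottle stands on the saddle plate (horizontal distance between bottle_mid and saddle below 0.018 m and z of bottle_mid in the frame of saddle between 0.038 and 0.047 m and angle between bottle_mid's own z axis and vertical below 0.1 rad and contact force between bottle and column above 0.2 N), for 0.2 s.
At the end, for the whole second after the job is handed in: The column's third tooth (counted from the first click) bears on the pawl with more than 1 N, and the bottle stands on the saddle plate, upright within 0.1 rad, its axis within 18 mm of the plate's centre, at rest and released (all of step 1 and all of step 2 and linear speed of bottle below 0.02 m/s and contact force between the fingers and bottle below 0.05 N); the robot touches nothing.
It fails at once if the pawl is loaded with more than 20 N (pressed or dropped on) (contact force between any of tooth_1, tooth_2, tooth_3, tooth_4 and anything else above 20 N).
It fails at once if the column is dropped (falls faster than 0.14 m/s) (velocity of joint column below -0.14 m/s).
It fails at once if the beaker, vial or flask is shifted by more than 20 mm (distance of any of beaker, vial, flask from where it was at the start of the episode above 0.02 m).
It also fails if it takes over 69 s, if anything falls off the work surface, if the arm or the gripper's body presses on something with over 40 N, if the wrist force passes 120 N, or if a joint passes its speed limit or range.

## Robot

A 6-joint arm with a two-finger parallel gripper is mounted at the origin on a cart in front of the work surface, level with it; the furniture and walls round the work are solid. World frame = base frame: x ahead of the robot, y to its left, z up, the work surface at z = 0. Lengths are in m, angles in rad, forces in N, time in s.
With the tool pointing down it reaches from about 0.375 to 0.9 m from the base axis. Payload 3.1 kg.
Tool frame: the origin (TCP) lies on the centre line of the jaws, within the pads' length; the fingertips stand 19 mm ahead of it and the grasp point (between the pads) is the TCP; z points along the fingers, y is the line along which they close (so a half turn about z gives the same grasp; the last joint's range is limited). The gripper opens to 85 mm and grips with 20 to 120 N. Pads are 22 mm wide; open, the fingers measure 114 mm over their backs; the gripper's body (76 mm by 85 mm) begins 54 mm behind the grasp point. The pads swing forward as they close: fully open they stand 13 mm farther back than shut.
Start: joints at [-1.407, 0.527, 1.433, -0, 1.181, -0.178], TCP at [0.21, -0.589, 0.25] pointing down, gripper open.
Joint ranges: [-3.08, 3.08], [-0.75, 2.2], [0.22, 2.44], [-1.43, 4.57], [0, 2.65], [-2.85, 2.85]. Speed limits (rad/s): [2.79, 2.79, 3.14, 3.14, 3.14, 3.14].

## Interface

Orientations are given as a unit quaternion [x, y, z, w].
In Python, from station import manip gives the robot as it stands.
- The arm moves only by the tool servo_tool, never from a script. Its argument "rows" is a list that holds one entry, the list of rows, each a list of 7 numbers: the turn, a rotation vector about the tool's x, y, z in degrees, then the shift along the tool's x, y, z in m, then the gripper command: -1 is shut, 1 is fully open, values between are in proportion. In form: [[[wx, wy, wz, tx, ty, tz, jaw], ...]]. A call has 1 to 8 rows; each row shifts and turns the commanded pose from where the row before left it, along the tool's axes as they then stand; what a row does not reach is not made up. A row lasts 1/12 s, in which the tool goes at most 41.7 mm and 7.16 degrees, less where a joint would pass 70% of its speed; a pose out of reach is approached as far as the arm can. A call is refused whole if a number of a shift passes 0.0417 or a number of a turn 7.16, either way. A call with a gripper value outside its range is refused whole. The fingers move at their own pace and stop on an object; "squeeze" is the grip in N (left out, the last holds). Time passes only in rows, so rows that do not move let the fingers close. It gives the time, the measured TCP pose, the force, the opening and the grip force at its end, in the units of the state.
- manip.sense(): the state, without advancing time (a new reading comes with each control period).
- manip.snapshot(name): name is "scene" or "top" or "wrist"; returns the picture (480x640x3 uint8, blue, green, red); there is no depth.
- manip.camera_info(name): a dict with "K" (3x3 intrinsics, pixels), "camera_from_world" (4x4, takes a point from world to camera coordinates). Camera axes: x right, y down, z forward; pixel columns grow to the right and rows downward; lengths in m; the calibration is good to about 2 mm. The wrist camera is an equidistant fisheye: a pixel r from the principal point sees the ray r / f radians off the axis. A picture is of the moment at which its call begins: read the wrist's pose just before it. camera_info takes no time and is no camera call; for the wrist camera it gives the pose at the moment of the call.
- manip.sign_off(): hands the job in; it is judged then, once.
The state is a dict: "t": time; "q": joint angles; "qd": joint speeds; "tau": joint torques, N m; "tcp_pos": TCP position; "tool_rot": TCP orientation; "force": force on the tool from outside, world axes, zero at the start; "ft_torque": the same for the moment, N m; "finger_gap": opening from 0.0 (shut) to 1.0 (fully open); "gripper_force": force on a finger pad.
Only numpy, scipy, OpenCV 4.12 (cv2) and the standard library are available. Lean on these libraries where they do the work, as an engineer would, in place of code of your own. Each camera call takes 0.05 s, during which the arm holds its last target. There are 200 camera calls.

## Working session

There is one attempt and no reset: what is moved stays moved. The work goes in short steps, Python scripts to look and compute and a tool call to move; the robot and the scene stay as the last step left them, time stands still between calls to the robot, and variables do not carry over. Pictures are saved under pics/ and viewed, at most 10 in all, crops included, and the job is handed in when it is done.

Besides the shell and the picture viewer there is one more tool, called after "Call:" by a JSON object that holds its "name" and its "arguments", one argument or row to a line. servo_tool: Moves the arm, as the interface text tells. Its arguments: {"type":"object","properties":{"rows":{"type":"array","items":{"type":"array","items":{"type":"array","items":{"type":"number"}}}},"squeeze":{"type":"number"}},"required":["rows"]}

```bash
mkdir -p pics; ls; python3 - <<'E'
from station import manip
import cv2,numpy as np
s=manip.sense(); print({k:np.round(v,3).tolist() for k,v in s.items()})
for n in("scene","top"):
    i=manip.camera_info(n); print(n,np.round(i["K"],1).tolist(),np.round(i["camera_from_world"],3).tolist())
    cv2.imwrite(f"pics/{n}0.png",manip.snapshot(n))
E
```

```text
pics
{'t': 0.0, 'q': [-1.407, 0.528, 1.434, -0.0, 1.181, -0.179], 'qd': [0.001, -0.0, 0.0, -0.0, -0.0, 0.001], 'tau': [0.001, -44.235, -17.802, -0.0, 0.008, -0.0], 'tcp_pos': [0.209, -0.588, 0.249], 'tool_rot': [0.985, 0.17, 0.0, -0.001], 'force': [0.382, 0.112, 1.281], 'ft_torque': [0.014, 0.013, -0.058], 'gripper_force': 0.0, 'finger_gap': 1.003}
scene [[475.7, 0.0, 325.9], [0.0, 475.7, 250.3], [0.0, 0.0, 1.0]] [[0.851, -0.526, -0.013, -0.644], [-0.385, -0.605, -0.697, 0.062], [0.358, 0.598, -0.717, 1.017], [0.0, 0.0, 0.0, 1.0]]
top [[525.9, 0.0, 314.6], [0.0, 525.9, 236.9], [0.0, 0.0, 1.0]] [[-0.021, -1.0, -0.022, -0.353], [-0.983, 0.025, -0.183, 0.542], [0.184, 0.018, -0.983, 1.283], [0.0, 0.0, 0.0, 1.0]]
```

View pics/scene0.png

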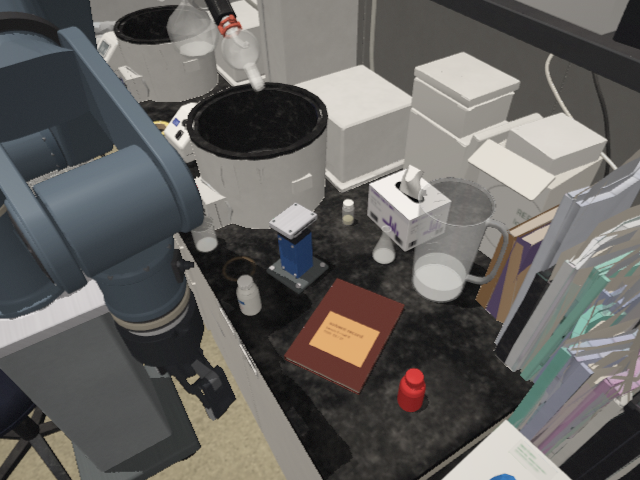

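View pics/top0.png

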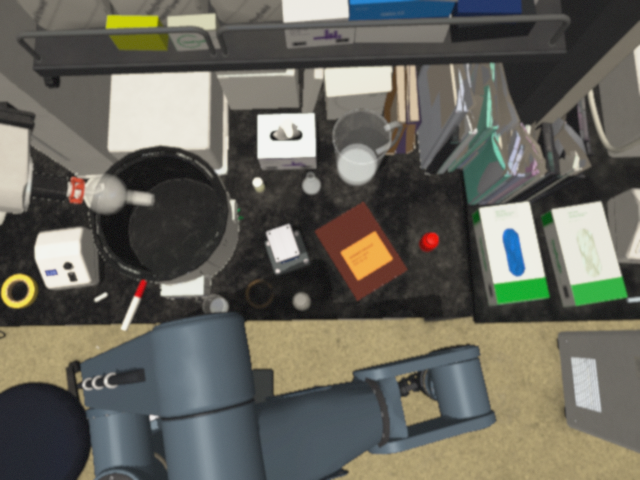

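Scene view: the white-capped bottle is at (248,295), the jack at (295,245), the vial at (348,212), the flask at (384,250), the beaker at (205,235) and the red decoy at (411,390). In the top view the bottle is at (302,301) and the plate at (283,243).
Candidates for the bottle are (248,295) white cap and opaque, (348,212) vial, too small, and (411,390) red, excluded. I choose (248,295).

```bash
cat > h.py <<'E'
import cv2,numpy as np
from station import manip
def ray(n,uv):
    i=manip.camera_info(n);T=np.array(i["camera_from_world"]);K=np.array(i["K"])
    d=T[:3,:3].T@np.linalg.inv(K)@np.array([uv[0],uv[1],1.]);return -T[:3,:3].T@T[:3,3],d/np.linalg.norm(d)
def onz(n,uv,z):
    c,d=ray(n,uv);return c+d*(z-c[2])/d[2]
def tri(a,b):
    (c1,d1),(c2,d2)=a,b
    t=np.linalg.lstsq(np.c_[d1,-d2],c2-c1,rcond=None)[0];p,q=c1+d1*t[0],c2+d2*t[1];return (p+q)/2,np.linalg.norm(p-q)
def proj(n,P):
    i=manip.camera_info(n);T=np.array(i["camera_from_world"]);p=T[:3,:3]@np.array(P)+T[:3,3];q=np.array(i["K"])@p;return q[:2]/q[2]
E
python3 - <<'E'
from h import *
S=cv2.imread("pics/scene0.png");Tp=cv2.imread("pics/top0.png")
def blob(im,box,thr):
    x0,y0,x1,y1=box;g=im[y0:y1,x0:x1].min(2)
    m=(g>thr).astype(np.uint8)
    n,l,st,ce=cv2.connectedComponentsWithStats(m);k=1+np.argmax(st[1:,4])
    c=max(cv2.findContours((l==k).astype(np.uint8),0,1)[0],key=cv2.contourArea)
    return ce[k]+[x0,y0],st[k],cv2.minAreaRect(c),c.reshape(-1,2)+[x0,y0]
r={}
for n,im,box,z in(("top",Tp,(255,215,315,270),.153),("scene",S,(262,195,330,240),.153)):
    ce,st,mr,c=blob(im,box,130);r[n]=ce
    print(n,ce,st,'centre',onz(n,ce,z).round(4))
    ap=cv2.approxPolyDP(c.reshape(-1,1,2),4,True).reshape(-1,2)
    bx=cv2.boxPoints(cv2.minAreaRect(c)) if n=="top" else ap
    w=np.array([onz(n,p,z)[:2] for p in bx]);print(bx.tolist(),w.round(3).tolist())
    e=np.roll(w,-1,0)-w;print('edges',np.hypot(*e.T).round(3),np.degrees(np.arctan2(e[:,1],e[:,0])).round(1))
print(tri(ray("top",r["top"]),ray("scene",r["scene"])))
for n,im,box in(("top",Tp,(288,286,318,315)),("scene",S,(230,268,268,320))):
    ce,st,mr,c=blob(im,box,100);print("bottle",n,ce,st,'mid',onz(n,ce,.045 if n=="scene" else .085).round(4))
a=cv2.resize(S[190:330,190:340],None,fx=3.5,fy=3.5);b=cv2.resize(Tp[200:320,200:340],None,fx=2,fy=2)
cv=np.zeros((490,525+280,3),np.uint8)[:,:800];cv[:,:525]=a;cv[:240,525:800]=b[:,:275];cv2.imwrite("pics/crop1.png",cv)
E
```

```text
top [282.09205984 243.04718067] [ 11   9  34  39 869] centre [ 0.5008 -0.2915  0.153 ]
[[261.9569091796875, 232.54464721679688], [289.0, 223.00003051757812], [300.02154541015625, 254.22772216796875], [272.97845458984375, 263.7723388671875]] [[0.527, -0.245], [0.548, -0.308], [0.474, -0.333], [0.453, -0.27]]
edges [0.067 0.078 0.066 0.078] [ -71.6 -161.7  108.3   18.8]
scene [284.37610619 213.13843236] [   0    0   55   42 1582] centre [ 0.4976 -0.2715  0.153 ]
[[262, 195], [263, 228], [270, 225], [289, 236], [316, 215], [296, 201], [299, 195]] [[0.486, -0.198], [0.444, -0.287], [0.459, -0.287], [0.475, -0.332], [0.547, -0.309], [0.534, -0.252], [0.549, -0.239]]
edges [0.098 0.015 0.048 0.076 0.059 0.019 0.075] [-115.3    1.2  -70.7   17.8  101.9   42.6  147.4]
(array([ 0.49314044, -0.2917652 ,  0.17184387]), np.float64(0.008896740903373623))
bottle top [300.87912088 300.48351648] [  6   7  15  16 182] mid [ 0.3717 -0.3297  0.085 ]
bottle scene [247.99005682 295.37073864] [  7   7  24  40 704] mid [ 0.3755 -0.3328  0.045 ]
```

View pics/crop1.png

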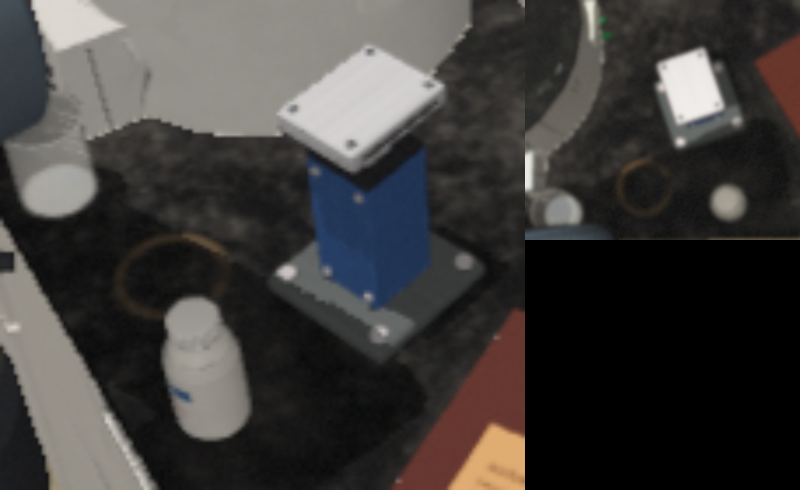

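Crop: the bottle has a white ribbed cap at crop (195,310), the plate's upper-face corners are at about (371,46), (444,86), (352,156) and (278,112), and the choice is confirmed. Next I refine the plate from those corners.

```bash
python3 - <<'E'
from h import *
c=np.array([[371,46],[444,86],[352,156],[278,112]])/3.5+190-.36
w=np.array([onz("scene",p,.153)[:2] for p in c]);print(w.round(4).tolist(),w.mean(0))
e=np.roll(w,-1,0)-w;print(np.hypot(*e.T).round(4),np.degrees(np.arctan2(e[:,1],e[:,0])).round(1))
# jack foot, screws/housing top check: project
for n in("top","scene"):print(n,"cam",ray(n,(0,0))[0].round(3),"foot",proj(n,[.4995,-.2915,0]).round(1),"plate",proj(n,[.4995,-.2915,.153]).round(1))
for z in(.055,.065,.085):print(z,onz("top",(300.9,300.5),z).round(4))
capS=np.array([193,320])/3.5+190-.36
for z in(.075,.08):print('cap scene',onz("scene",capS,z).round(4))
print(tri(ray("top",(300.9,300.5)),ray("scene",(248,295.4))))
# pot rim right edge
for z in(.15,.2,.25):print('pot',z,onz("top",(240,222),z).round(3))
S=cv2.imread("pics/top0.png")
# contour with high threshold for plate in top view
for th in(110,150,170,190):
    g=(S[215:270,255:315].min(2)>th).astype(np.uint8);k=max(cv2.findContours(g,0,1)[0],key=cv2.contourArea)
    r=cv2.minAreaRect(k);M=cv2.moments(k);u=(M['m10']/M['m00']+255,M['m01']/M['m00']+215);print(th,r,onz("top",u,.153).round(4))
E
```

```text
[[0.5312, -0.2561], [0.5486, -0.3077], [0.4787, -0.3294], [0.4613, -0.2773]] [ 0.50495445 -0.29263908]
[0.0545 0.0731 0.0549 0.073 ] [ -71.4 -162.8  108.5   16.9]
top cam [ 0.289 -0.389  1.353] foot [287.  253.6] plate [282.1 243.6]
scene cam [ 0.207 -0.91   0.764] foot [295.  271.6] plate [290.2 218.6]
0.055 [ 0.3736 -0.3284  0.055 ]
0.065 [ 0.373  -0.3288  0.065 ]
0.085 [ 0.3717 -0.3298  0.085 ]
cap scene [ 0.3782 -0.3219  0.075 ]
cap scene [ 0.377  -0.3261  0.08  ]
(array([ 0.37576622, -0.32784031,  0.03893615]), np.float64(0.002237683288970298))
pot 0.15 [ 0.554 -0.193  0.15 ]
pot 0.2 [ 0.543 -0.201  0.2  ]
pot 0.25 [ 0.532 -0.209  0.25 ]
110 ((26.067073822021484, 28.39634132385254), (33.97789764404297, 29.38495635986328), 69.775146484375) [ 0.5006 -0.2914  0.153 ]
150 ((26.25, 28.249996185302734), (32.25522994995117, 27.51181411743164), 71.56504821777344) [ 0.501  -0.2917  0.153 ]
170 ((26.05000114440918, 28.14999771118164), (31.939001083374023, 27.195587158203125), 71.56504821777344) [ 0.5011 -0.2918  0.153 ]
190 ((26.549999237060547, 28.14999771118164), (30.99031639099121, 25.61444854736328), 71.56504821777344) [ 0.5006 -0.2922  0.153 ]
```

Call:
{"name": "servo_tool", "arguments": {
  "rows": [
    [[0,0,0,0.034,-0.0164,0,1],[0,0,0,0.034,-0.0164,0,1],[0,0,0,0.034,-0.0164,0,1],[0,0,0,0.034,-0.0164,0,1],[0,0,0,0.034,-0.0164,0,1],[0,0,0,0.034,-0.0164,0,1],[0,0,0,0.034,-0.0164,0,1],[0,0,0,0.034,-0.0164,0,1]]
  ]
}}

```text
t: 0.77
tcp_pos: [0.4226, -0.3723, 0.25]
tool_rot: [0.985, 0.17, -0.0, -0.0]
force: [-0.3, -1.0, -0.4]
finger_gap: 1.0
gripper_force: 0.0
```

Call:
{"name": "servo_tool", "arguments": {
  "rows": [
    [[0,0,1.5,0.034,-0.0164,0,1],[0,0,0,0.034,-0.0164,0,1],[0,0,0,0.034,-0.0164,0,1],[0,0,0,0,0,0,1],[0,0,0,0,0,0,1],[0,0,0,0,0,0,1]]
  ]
}}

```text
t: 1.27
tcp_pos: [0.5025, -0.2947, 0.2499]
tool_rot: [0.987, 0.158, -0.001, -0.0]
force: [0.2, -0.2, 0.3]
finger_gap: 1.001
gripper_force: 0.0
```

```bash
python3 - <<'E'
from h import *
s=manip.sense();i=manip.camera_info("wrist");print(s["t"],s["tcp_pos"],s["tool_rot"],s["force"]);cv2.imwrite("pics/w1.png",manip.snapshot("wrist"))
T=np.array(i["camera_from_world"]);np.savez("w1.npz",T=T,K=i["K"]);print(np.round(i["K"],1).tolist(),(-T[:3,:3].T@T[:3,3]).round(4),T[:3,:3].round(3).tolist())
E
```

```text
1.2667 [ 0.50247873 -0.29473404  0.24989844] [ 9.87498088e-01  1.57629944e-01 -5.44531655e-04 -1.75060510e-04] [ 0.17544502 -0.24221531  0.32099241]
[[371.6, 0.0, 319.6], [0.0, 371.6, 238.4], [0.0, 0.0, 1.0]] [ 0.5716 -0.2728  0.3728] [[0.31, -0.951, -0.001], [-0.91, -0.297, 0.289], [-0.275, -0.089, -0.957]]
```

View pics/w1.png

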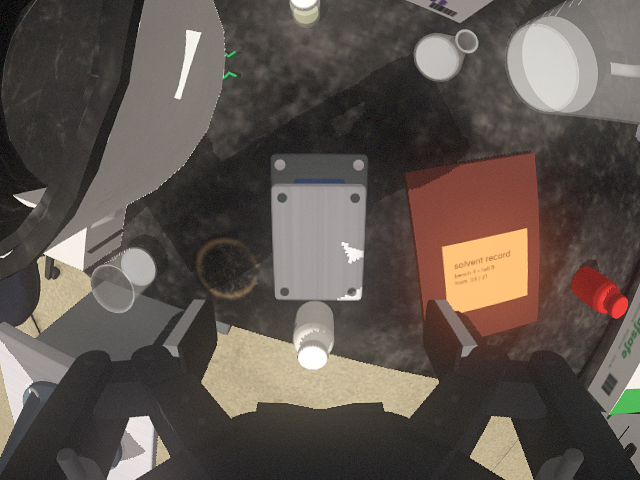

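The wrist view shows the plate with corners at about (273,184), (366,184), (367,300) and (273,300). The bottle cap is at (312,358).

```bash
cat >> h.py <<'E'
def wpt(uv,z,T,K):
    a=(np.array(uv,float)-[K[0,2],K[1,2]])/K[0,0];r=np.hypot(*a);d=np.array([*(a/r*np.sin(r)),np.cos(r)])
    c=-T[:3,:3].T@T[:3,3];d=T[:3,:3].T@d;return c+d*(z-c[2])/d[2]
E
python3 - <<'E'
from h import *
d=np.load("w1.npz");T,K=d["T"],d["K"]
im=cv2.imread("pics/w1.png").astype(int)
for q,sc in(([(273,184),(366,184),(367,300),(273,300)],.153),([(282,198),(355,198),(355,292),(284,292)],.153)):
    w=np.array([wpt(p,sc,T,K)[:2] for p in q]);e=np.roll(w,-1,0)-w
    print(w.mean(0).round(4),np.hypot(*e.T).round(4),np.degrees(np.arctan2(e[:,1],e[:,0])).round(1))
g=im.min(2)
for r in(215,240,265):
    x=np.where(g[r,260:380]>100)[0];print(r,x[0]+260,x[-1]+260)
for c in(295,320,340):
    y=np.where(g[170:310,c]>100)[0];print('c',c,y[0]+170,y[-1]+170)
print('bottle cap',wpt((312,358),.085,T,K).round(4))
E
```

```text
[ 0.5044 -0.2947] [0.0557 0.0766 0.0621 0.0766] [ -71.9 -159.3  108.1   15.9]
[ 0.503  -0.2946] [0.044  0.062  0.0464 0.062 ] [ -71.9 -160.3  108.1   17.5]
215 272 365
240 272 364
265 273 363
c 295 184 299
c 320 184 309
c 340 184 300
bottle cap [ 0.3759 -0.329   0.085 ]
```

Call:
{"name": "servo_tool", "arguments": {
  "rows": [
    [[0,0,0,0,0,0.03,1],[0,0,0,0,0,0.03,1],[0,0,0,0,0,0.025,1],[0,0,0,0,0,0.012,1],[0,0,0,0,0,0.006,1],[0,0,0,0,0,0,1],[0,0,0,0,0,0,1]]
  ],
  "squeeze": 40
}}

```text
t: 1.9
tcp_pos: [0.5025, -0.2961, 0.1477]
tool_rot: [0.988, 0.156, 0.0, 0.0]
force: [-0.3, 0.6, -0.6]
finger_gap: 0.993
gripper_force: 0.0
```

Call:
{"name": "servo_tool", "arguments": {
  "rows": [
    [[0,0,0,0,0,0,0.4],[0,0,0,0,0,0,0.3],[0,0,0,0,0,0,0.2],[0,0,0,0,0,0,0.1],[0,0,0,0,0,0,0],[0,0,0,0,0,0,-1],[0,0,0,0,0,0,-1],[0,0,0,0,0,0,-1]]
  ],
  "squeeze": 40
}}

```text
t: 2.57
tcp_pos: [0.5024, -0.2936, 0.1488]
tool_rot: [0.988, 0.157, -0.0, -0.001]
force: [-2.3, 2.7, 5.4]
finger_gap: 0.67
gripper_force: 43.8
```

Call:
{"name": "servo_tool", "arguments": {
  "rows": [
    [[0,0,0,0,0,-0.001,-1],[0,0,0,0,0,-0.001,-1],[0,0,0,0,0,0,-1]]
  ]
}}

```text
t: 2.82
tcp_pos: [0.5024, -0.2936, 0.1491]
tool_rot: [0.988, 0.157, -0.0, -0.001]
force: [-0.3, 3.7, -3.0]
finger_gap: 0.667
gripper_force: 43.5
```

Call:
{"name": "servo_tool", "arguments": {
  "rows": [
    [[0,0,0,0,0,-0.001,-1],[0,0,0,0,0,-0.001,-1],[0,0,0,0,0,0,-1]]
  ]
}}

```text
t: 3.07
tcp_pos: [0.5024, -0.2936, 0.1509]
tool_rot: [0.988, 0.157, -0.0, -0.001]
force: [-0.8, 5.1, -2.8]
finger_gap: 0.67
gripper_force: 43.5
```

Call:
{"name": "servo_tool", "arguments": {
  "rows": [
    [[0,0,0,0,0,-0.001,-1],[0,0,0,0,0,-0.001,-1],[0,0,0,0,0,0,-1]]
  ]
}}

```text
t: 3.32
tcp_pos: [0.5024, -0.2936, 0.1529]
tool_rot: [0.988, 0.157, -0.0, -0.001]
force: [0.4, 6.1, -2.8]
finger_gap: 0.668
gripper_force: 43.5
```

Call:
{"name": "servo_tool", "arguments": {
  "rows": [
    [[0,0,0,0,0,-0.001,-1],[0,0,0,0,0,-0.001,-1],[0,0,0,0,0,0,-1]]
  ]
}}

```text
t: 3.57
tcp_pos: [0.5024, -0.2936, 0.1549]
tool_rot: [0.988, 0.157, -0.0, -0.001]
force: [-0.3, 5.1, -2.3]
finger_gap: 0.67
gripper_force: 43.6
```

Call:
{"name": "servo_tool", "arguments": {
  "rows": [
    [[0,0,0,0,0,-0.001,-1],[0,0,0,0,0,-0.001,-1],[0,0,0,0,0,0,-1]]
  ]
}}

```text
t: 3.82
tcp_pos: [0.5024, -0.2936, 0.1569]
tool_rot: [0.988, 0.157, -0.0, -0.001]
force: [-0.6, 5.9, -3.4]
finger_gap: 0.674
gripper_force: 43.6
```

Call:
{"name": "servo_tool", "arguments": {
  "rows": [
    [[0,0,0,0,0,-0.001,-1],[0,0,0,0,0,-0.001,-1],[0,0,0,0,0,0,-1]]
  ]
}}

```text
t: 4.07
tcp_pos: [0.5024, -0.2937, 0.1589]
tool_rot: [0.988, 0.157, -0.0, -0.001]
force: [0.1, 5.6, -3.2]
finger_gap: 0.668
gripper_force: 43.6
```

Call:
{"name": "servo_tool", "arguments": {
  "rows": [
    [[0,0,0,0,-0.001,-0.001,-1],[0,0,0,0,-0.001,-0.001,-1],[0,0,0,0,0,0,-1]]
  ]
}}

```text
t: 4.32
tcp_pos: [0.5024, -0.2935, 0.1616]
tool_rot: [0.988, 0.157, 0.0, 0.0]
force: [1.3, 0.5, -3.3]
finger_gap: 0.67
gripper_force: 43.8
```

Call:
{"name": "servo_tool", "arguments": {
  "rows": [
    [[0,0,0,0,0,-0.001,-1],[0,0,0,0,0,-0.001,-1],[0,0,0,0,0,0,-1]]
  ]
}}

```text
t: 4.57
tcp_pos: [0.5024, -0.2935, 0.1637]
tool_rot: [0.988, 0.157, 0.0, 0.0]
force: [1.4, -0.6, -2.6]
finger_gap: 0.667
gripper_force: 43.8
```

Call:
{"name": "servo_tool", "arguments": {
  "rows": [
    [[0,0,0,0,0,-0.001,-1],[0,0,0,0,0,-0.001,-1],[0,0,0,0,0,0,-1]]
  ]
}}

```text
t: 4.82
tcp_pos: [0.5024, -0.2935, 0.1657]
tool_rot: [0.988, 0.157, 0.0, 0.0]
force: [1.5, -1.5, -3.3]
finger_gap: 0.665
gripper_force: 43.8
```

Call:
{"name": "servo_tool", "arguments": {
  "rows": [
    [[0,0,0,0,0,-0.001,-1],[0,0,0,0,0,-0.001,-1],[0,0,0,0,0,0,-1]]
  ]
}}

```text
t: 5.07
tcp_pos: [0.5023, -0.2935, 0.1677]
tool_rot: [0.988, 0.157, 0.0, 0.001]
force: [0.8, -2.5, -2.3]
finger_gap: 0.669
gripper_force: 43.8
```

Call:
{"name": "servo_tool", "arguments": {
  "rows": [
    [[0,0,0,0,0,-0.001,-1],[0,0,0,0,0,-0.001,-1],[0,0,0,0,0,0,-1]]
  ]
}}

```text
t: 5.32
tcp_pos: [0.5024, -0.2934, 0.1696]
tool_rot: [0.988, 0.157, 0.0, 0.0]
force: [1.8, -3.0, -2.6]
finger_gap: 0.669
gripper_force: 43.8
```

Call:
{"name": "servo_tool", "arguments": {
  "rows": [
    [[0,0,0,0,0,-0.001,-1],[0,0,0,0,0,-0.001,-1],[0,0,0,0,0,0,-1]]
  ]
}}

```text
t: 5.57
tcp_pos: [0.5024, -0.2935, 0.1717]
tool_rot: [0.988, 0.157, 0.0, 0.001]
force: [1.8, -3.4, -2.7]
finger_gap: 0.67
gripper_force: 43.8
```

Call:
{"name": "servo_tool", "arguments": {
  "rows": [
    [[0,0,0,0,0,-0.001,-1],[0,0,0,0,0,-0.001,-1],[0,0,0,0,0,0,-1]]
  ]
}}

```text
t: 5.82
tcp_pos: [0.5024, -0.2934, 0.1736]
tool_rot: [0.988, 0.157, 0.0, 0.0]
force: [2.2, -4.5, -3.1]
finger_gap: 0.671
gripper_force: 43.8
```

Call:
{"name": "servo_tool", "arguments": {
  "rows": [
    [[0,0,0,0,0,-0.001,-1],[0,0,0,0,0,-0.001,-1],[0,0,0,0,0,0,-1]]
  ]
}}

```text
t: 6.07
tcp_pos: [0.5023, -0.2934, 0.1756]
tool_rot: [0.988, 0.157, 0.0, 0.0]
force: [1.2, -3.5, -2.6]
finger_gap: 0.669
gripper_force: 43.8
```

Call:
{"name": "servo_tool", "arguments": {
  "rows": [
    [[0,0,0,0,0.001,-0.001,-1],[0,0,0,0,0,-0.001,-1],[0,0,0,0,0,0,-1]]
  ]
}}

```text
t: 6.32
tcp_pos: [0.5024, -0.2935, 0.1773]
tool_rot: [0.988, 0.157, -0.0, -0.0]
force: [0.5, -2.1, -3.4]
finger_gap: 0.667
gripper_force: 44.0
```

Call:
{"name": "servo_tool", "arguments": {
  "rows": [
    [[0,0,0,0,0,-0.001,-1],[0,0,0,0,0,-0.001,-1],[0,0,0,0,0,0,-1]]
  ]
}}

```text
t: 6.57
tcp_pos: [0.5024, -0.2935, 0.1794]
tool_rot: [0.988, 0.157, -0.0, -0.0]
force: [1.7, -1.3, -2.0]
finger_gap: 0.668
gripper_force: 43.9
```

Call:
{"name": "servo_tool", "arguments": {
  "rows": [
    [[0,0,0,0,0,-0.001,-1],[0,0,0,0,0,-0.001,-1],[0,0,0,0,0,0,-1]]
  ]
}}

```text
t: 6.82
tcp_pos: [0.5024, -0.2935, 0.1814]
tool_rot: [0.988, 0.157, -0.0, -0.0]
force: [1.0, 0.3, -2.4]
finger_gap: 0.671
gripper_force: 43.9
```

Call:
{"name": "servo_tool", "arguments": {
  "rows": [
    [[0,0,0,0,0,-0.001,-1],[0,0,0,0,0,-0.001,-1],[0,0,0,0,0,0,-1]]
  ]
}}

```text
t: 7.07
tcp_pos: [0.5024, -0.2935, 0.1828]
tool_rot: [0.988, 0.157, -0.0, -0.001]
force: [2.4, 0.5, -8.0]
finger_gap: 0.666
gripper_force: 44.9
```

Call:
{"name": "servo_tool", "arguments": {
  "rows": [
    [[0,0,0,0,0,-0.001,-1],[0,0,0,0,0,-0.001,-1],[0,0,0,0,0,0,-1]]
  ]
}}

```text
t: 7.32
tcp_pos: [0.5023, -0.2935, 0.1849]
tool_rot: [0.988, 0.157, -0.0, -0.001]
force: [3.5, -0.0, -10.7]
finger_gap: 0.666
gripper_force: 45.2
```

Call:
{"name": "servo_tool", "arguments": {
  "rows": [
    [[0,0,0,0,0,-0.001,-1],[0,0,0,0,0,-0.001,-1],[0,0,0,0,0,0,-1]]
  ]
}}

```text
t: 7.57
tcp_pos: [0.5024, -0.2936, 0.1881]
tool_rot: [0.988, 0.157, -0.0, -0.0]
force: [1.5, 1.6, -3.8]
finger_gap: 0.671
gripper_force: 46.3
```

Call:
{"name": "servo_tool", "arguments": {
  "rows": [
    [[0,0,0,0,0,-0.001,-1],[0,0,0,0,0,-0.001,-1],[0,0,0,0,0,0,-1]]
  ]
}}

```text
t: 7.82
tcp_pos: [0.5024, -0.2936, 0.1901]
tool_rot: [0.988, 0.157, 0.0, -0.0]
force: [1.3, 2.5, -2.4]
finger_gap: 0.673
gripper_force: 46.3
```

Call:
{"name": "servo_tool", "arguments": {
  "rows": [
    [[0,0,0,0,0,-0.001,-1],[0,0,0,0,0,-0.001,-1],[0,0,0,0,0,0,-1]]
  ]
}}

```text
t: 8.07
tcp_pos: [0.5024, -0.2936, 0.1915]
tool_rot: [0.988, 0.157, -0.0, -0.0]
force: [0.9, 2.3, -2.0]
finger_gap: 0.669
gripper_force: 46.3
```

Call:
{"name": "servo_tool", "arguments": {
  "rows": [
    [[0,0,0,0,-0.001,-0.001,-1],[0,0,0,0,0,-0.001,-1],[0,0,0,0,0,0,-1]]
  ]
}}

```text
t: 8.32
tcp_pos: [0.5023, -0.2935, 0.1936]
tool_rot: [0.988, 0.157, 0.0, 0.0]
force: [2.2, 0.0, -3.4]
finger_gap: 0.674
gripper_force: 46.3
```

Call:
{"name": "servo_tool", "arguments": {
  "rows": [
    [[0,0,0,0,0,-0.001,-1],[0,0,0,0,0,-0.001,-1],[0,0,0,0,0,0,-1]]
  ]
}}

```text
t: 8.57
tcp_pos: [0.5024, -0.2935, 0.1949]
tool_rot: [0.988, 0.157, 0.0, 0.0]
force: [2.9, -1.9, -7.4]
finger_gap: 0.669
gripper_force: 45.7
```

Call:
{"name": "servo_tool", "arguments": {
  "rows": [
    [[0,0,0,0,0,-0.001,-1],[0,0,0,0,0,0,-1]]
  ]
}}

```text
t: 8.73
tcp_pos: [0.5023, -0.2935, 0.196]
tool_rot: [0.988, 0.157, 0.0, 0.0]
force: [3.8, -2.3, -10.8]
finger_gap: 0.67
gripper_force: 45.5
```

Call:
{"name": "servo_tool", "arguments": {
  "rows": [
    [[0,0,0,0,0,-0.001,-1],[0,0,0,0,0,0,-1]]
  ]
}}

```text
t: 8.9
tcp_pos: [0.5023, -0.2934, 0.1972]
tool_rot: [0.988, 0.157, 0.0, 0.0]
force: [3.2, -3.0, -11.5]
finger_gap: 0.67
gripper_force: 45.4
```

Call:
{"name": "servo_tool", "arguments": {
  "rows": [
    [[0,0,0,0,0,-0.001,-1],[0,0,0,0,0,0,-1]]
  ]
}}

```text
t: 9.07
tcp_pos: [0.5023, -0.2934, 0.1983]
tool_rot: [0.988, 0.157, 0.0, 0.0]
force: [3.4, -3.2, -9.5]
finger_gap: 0.67
gripper_force: 45.5
```

Call:
{"name": "servo_tool", "arguments": {
  "rows": [
    [[0,0,0,0,0,-0.001,-1],[0,0,0,0,0,0,-1]]
  ]
}}

```text
t: 9.23
tcp_pos: [0.5024, -0.2934, 0.2003]
tool_rot: [0.988, 0.157, 0.0, 0.001]
force: [2.6, -2.6, -2.7]
finger_gap: 0.669
gripper_force: 46.4
```

Call:
{"name": "servo_tool", "arguments": {
  "rows": [
    [[0,0,0,0,0,-0.001,-1],[0,0,0,0,0,0,-1]]
  ]
}}

```text
t: 9.4
tcp_pos: [0.5024, -0.2935, 0.2014]
tool_rot: [0.988, 0.157, 0.0, 0.001]
force: [2.2, -3.1, -3.6]
finger_gap: 0.668
gripper_force: 46.4
```

Call:
{"name": "servo_tool", "arguments": {
  "rows": [
    [[0,0,0,0,0,-0.001,-1],[0,0,0,0,0,0,-1]]
  ]
}}

```text
t: 9.57
tcp_pos: [0.5023, -0.2935, 0.202]
tool_rot: [0.988, 0.157, 0.0, 0.001]
force: [1.2, -3.7, -3.0]
finger_gap: 0.669
gripper_force: 46.4
```

Call:
{"name": "servo_tool", "arguments": {
  "rows": [
    [[0,0,0,0,0.001,-0.001,-1],[0,0,0,0,0,-0.001,-1],[0,0,0,0,0,0,-1]]
  ]
}}

```text
t: 9.82
tcp_pos: [0.5023, -0.2935, 0.2034]
tool_rot: [0.988, 0.157, -0.0, -0.0]
force: [1.9, -0.5, -2.7]
finger_gap: 0.668
gripper_force: 46.4
```

Call:
{"name": "servo_tool", "arguments": {
  "rows": [
    [[0,0,0,0,0,-0.001,-1],[0,0,0,0,0,-0.001,-1],[0,0,0,0,0,0,-1]]
  ]
}}

```text
t: 10.07
tcp_pos: [0.5024, -0.2935, 0.2054]
tool_rot: [0.988, 0.157, -0.0, -0.0]
force: [2.0, 0.2, -2.4]
finger_gap: 0.673
gripper_force: 46.3
```

Call:
{"name": "servo_tool", "arguments": {
  "rows": [
    [[0,0,0,0,0,-0.001,-1],[0,0,0,0,0,0,-1]]
  ]
}}

```text
t: 10.23
tcp_pos: [0.5024, -0.2936, 0.2061]
tool_rot: [0.988, 0.157, -0.0, -0.0]
force: [2.3, 0.2, -5.1]
finger_gap: 0.669
gripper_force: 46.1
```

Call:
{"name": "servo_tool", "arguments": {
  "rows": [
    [[0,0,0,0,0,-0.001,-1],[0,0,0,0,0,0,-1]]
  ]
}}

```text
t: 10.4
tcp_pos: [0.5023, -0.2935, 0.2067]
tool_rot: [0.988, 0.157, -0.0, -0.001]
force: [1.9, 0.3, -7.5]
finger_gap: 0.674
gripper_force: 45.8
```

Call:
{"name": "servo_tool", "arguments": {
  "rows": [
    [[0,0,0,0,0,-0.001,-1],[0,0,0,0,0,0,-1]]
  ]
}}

```text
t: 10.57
tcp_pos: [0.5023, -0.2935, 0.2078]
tool_rot: [0.988, 0.157, -0.0, -0.001]
force: [3.4, 0.4, -9.3]
finger_gap: 0.666
gripper_force: 45.6
```

Call:
{"name": "servo_tool", "arguments": {
  "rows": [
    [[0,0,0,0,0,-0.001,-1],[0,0,0,0,0,0,-1]]
  ]
}}

```text
t: 10.73
tcp_pos: [0.5024, -0.2936, 0.209]
tool_rot: [0.988, 0.157, -0.0, -0.001]
force: [3.3, 1.4, -10.0]
finger_gap: 0.668
gripper_force: 45.6
```

Call:
{"name": "servo_tool", "arguments": {
  "rows": [
    [[0,0,0,0,0,-0.001,-1],[0,0,0,0,0,0,-1]]
  ]
}}

```text
t: 10.9
tcp_pos: [0.5024, -0.2935, 0.2102]
tool_rot: [0.988, 0.157, -0.0, -0.001]
force: [3.4, 0.5, -9.4]
finger_gap: 0.672
gripper_force: 45.6
```

Call:
{"name": "servo_tool", "arguments": {
  "rows": [
    [[0,0,0,0,0,-0.001,-1],[0,0,0,0,0,0,-1]]
  ]
}}

```text
t: 11.07
tcp_pos: [0.5024, -0.2936, 0.2121]
tool_rot: [0.988, 0.157, -0.0, -0.0]
force: [2.1, 3.9, -3.7]
finger_gap: 0.672
gripper_force: 46.4
```

Call:
{"name": "servo_tool", "arguments": {
  "rows": [
    [[0,0,0,0,0,-0.0005,-1],[0,0,0,0,0,0,-1],[0,0,0,0,0,0,-1]]
  ]
}}

```text
t: 11.32
tcp_pos: [0.5024, -0.2936, 0.2127]
tool_rot: [0.988, 0.157, 0.0, -0.0]
force: [0.9, 4.3, 0.6]
finger_gap: 0.666
gripper_force: 46.7
```

Call:
{"name": "servo_tool", "arguments": {
  "rows": [
    [[0,0,0,0,0,0,-1],[0,0,0,0,0,0,-1],[0,0,0,0,0,0,-1]]
  ]
}}

```text
t: 11.57
tcp_pos: [0.5024, -0.2936, 0.2126]
tool_rot: [0.988, 0.157, 0.0, -0.0]
force: [0.1, 5.1, 4.2]
finger_gap: 0.671
gripper_force: 47.1
```

Call:
{"name": "servo_tool", "arguments": {
  "rows": [
    [[0,0,0,0,-0.001,-0.0007,-1],[0,0,0,0,-0.001,0,-1]]
  ]
}}

```text
t: 11.73
tcp_pos: [0.5024, -0.2934, 0.2128]
tool_rot: [0.988, 0.157, 0.0, 0.002]
force: [1.8, -2.5, -0.6]
finger_gap: 0.671
gripper_force: 46.5
```

Call:
{"name": "servo_tool", "arguments": {
  "rows": [
    [[0,0,0,0,0,0,-1],[0,0,0,0,0,0,-1]]
  ]
}}

```text
t: 11.9
tcp_pos: [0.5024, -0.2934, 0.2128]
tool_rot: [0.988, 0.157, 0.0, 0.001]
force: [2.4, -2.3, -1.6]
finger_gap: 0.669
gripper_force: 46.6
```

Call:
{"name": "servo_tool", "arguments": {
  "rows": [
    [[0,0,0,0,0.0005,0.0003,-1],[0,0,0,0,0,0,-1]]
  ]
}}

```text
t: 12.07
tcp_pos: [0.5023, -0.2934, 0.2127]
tool_rot: [0.988, 0.157, 0.0, 0.001]
force: [1.0, -2.4, 1.3]
finger_gap: 0.669
gripper_force: 46.8
```

Call:
{"name": "servo_tool", "arguments": {
  "rows": [
    [[0,0,0,0,0,0,-1],[0,0,0,0,0,0,-1]]
  ]
}}

```text
t: 12.23
tcp_pos: [0.5024, -0.2934, 0.2126]
tool_rot: [0.988, 0.157, 0.0, 0.001]
force: [1.8, -3.6, 0.7]
finger_gap: 0.667
gripper_force: 46.9
```

Call:
{"name": "servo_tool", "arguments": {
  "rows": [
    [[0,0,0,0,0,0,-1],[0,0,0,0,0,0,-1]]
  ],
  "squeeze": 20
}}

```text
t: 12.4
tcp_pos: [0.5023, -0.2934, 0.2126]
tool_rot: [0.988, 0.157, 0.0, 0.001]
force: [1.5, -4.1, 1.3]
finger_gap: 0.668
gripper_force: 46.9
```

Call:
{"name": "servo_tool", "arguments": {
  "rows": [
    [[0,0,0,0,0,0,0.45],[0,0,0,0,0,0,0.6],[0,0,0,0,0,0,0.8],[0,0,0,0,0,0,1],[0,0,0,0,0,0,1],[0,0,0,0,0,0,1],[0,0,0,0,0,0,1],[0,0,0,0,0,0,1]]
  ]
}}

```text
t: 13.07
tcp_pos: [0.502, -0.2925, 0.2122]
tool_rot: [0.988, 0.157, -0.0, 0.0]
force: [0.1, 1.3, 0.1]
finger_gap: 1.0
gripper_force: 0.0
```

Call:
{"name": "servo_tool", "arguments": {
  "rows": [
    [[0,0,0,0,0,-0.015,1],[0,0,0,0,0,-0.035,1],[0,0,0,0,0,-0.035,1],[0,0,0,0,0,-0.015,1],[0,0,0,-0.033,-0.0013,0,1],[0,0,0,-0.033,-0.0013,0,1],[0,0,0,-0.033,-0.0013,0,1],[0,0,0,-0.033,-0.0013,0,1]]
  ]
}}

```text
t: 13.73
tcp_pos: [0.3737, -0.3285, 0.3124]
tool_rot: [0.987, 0.158, 0.0, 0.0]
force: [0.0, -0.6, -0.3]
finger_gap: 0.999
gripper_force: 0.0
```

Call:
{"name": "servo_tool", "arguments": {
  "rows": [
    [[0,0,7,0,0,0,1],[0,0,7,0,0,0,1],[0,0,7,0,0,0,1],[0,0,7,0,0,0,1],[0,0,7,0,0,0,1],[0,0,7,0,0,0,1],[0,0,7,0,0,0,1],[0,0,7,0,0,0,1]]
  ]
}}

```text
t: 14.4
tcp_pos: [0.3748, -0.3285, 0.3123]
tool_rot: [0.945, -0.328, 0.0, 0.0]
force: [-0.3, -0.3, -0.5]
finger_gap: 1.001
gripper_force: 0.0
```

Call:
{"name": "servo_tool", "arguments": {
  "rows": [
    [[0,0,4,0,0,0,1],[0,0,0,0,0,0.035,1],[0,0,0,0,0,0.035,1],[0,0,0,0,0,0,1],[0,0,0,0,0,0,1],[0,0,0,0,0,0,1],[0,0,0,0,0,0,1]]
  ]
}}

```text
t: 14.98
tcp_pos: [0.3758, -0.3297, 0.2441]
tool_rot: [0.934, -0.358, 0.002, 0.001]
force: [0.1, -1.1, 0.4]
finger_gap: 0.997
gripper_force: 0.0
```

```bash
python3 - <<'E'
from h import *
s=manip.sense();i=manip.camera_info("wrist");print(s["t"],s["tcp_pos"],s["tool_rot"],s["q"])
a=manip.snapshot("wrist");b=manip.snapshot("scene");cv2.imwrite("pics/w2.png",a);cv2.imwrite("pics/s2.png",b)
T=np.array(i["camera_from_world"]);np.savez("w2.npz",T=T,K=i["K"])
cv=np.zeros((480,800,3),np.uint8);cv[:]=0;cv[:,:400]=a[:,120:520];cv[:,400:]=cv2.resize(b[140:340,200:367],(400,480));cv2.imwrite("pics/c2.png",cv)
E
```

```text
14.9833 [ 0.37579832 -0.32974189  0.24413513] [ 0.93385335 -0.35765042  0.00168866  0.00111794] [-9.44083600e-01  3.67252481e-01  1.75044344e+00 -3.06600456e-05
  1.01984646e+00  1.35823166e+00]
```

View pics/c2.png

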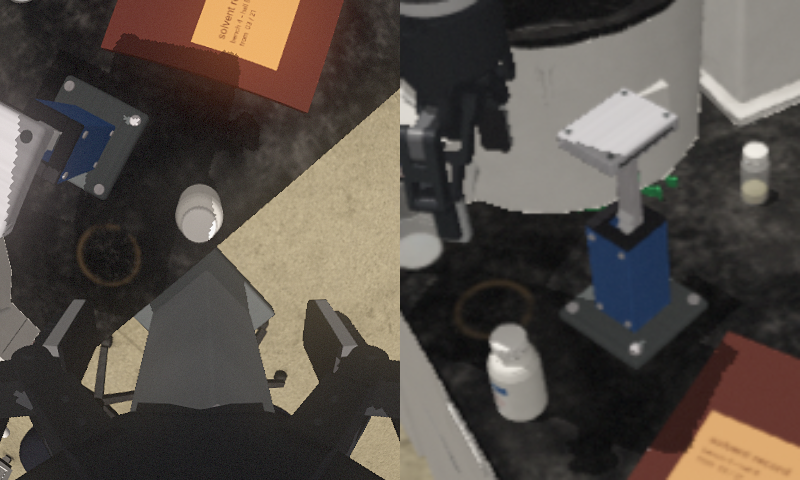

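The jack column stands raised and holds. The wrist crop shows the bottle cap at (200,223). In the scene crop the plate centre is at about (617,124).

```bash
python3 - <<'E'
from h import *
d=np.load("w2.npz");T,K=d["T"],d["K"]
print('cap top',wpt((320,223),.085,T,K).round(4))
im=cv2.imread("pics/w2.png");g=im.min(2)
for r in(200,205,224,230):
    x=np.where(g[r,285:352]>75)[0]+285;print(r,x[0],x[-1])
for z in(.205,.21,.217,.222):print(z,onz("scene",(617-400)/2.395*np.array([1,0])+[200,140+124/2.4],z).round(4))
print(proj("scene",[.503,-.2935,.217]))
E
```

```text
cap top [ 0.376 -0.332  0.085]
200 299 339
205 297 341
224 297 341
230 301 338
0.205 [ 0.5114 -0.2787  0.205 ]
0.21 [ 0.5086 -0.2843  0.21  ]
0.217 [ 0.5048 -0.2922  0.217 ]
0.222 [ 0.5021 -0.2978  0.222 ]
[290.06929073 192.39230282]
```

Call:
{"name": "servo_tool", "arguments": {
  "rows": [
    [[0,0,0,0,0,0.035,1],[0,0,0,0,0,0.035,1],[0,0,0,0,0,0.035,1],[0,0,0,0,0,0.035,1],[0,0,0,0,0,0.03,1],[0,0,0,0,0,0.02,1],[0,0,0,0,0,0.01,1],[0,0,0,0,0,0,1]]
  ],
  "squeeze": 25
}}

```text
t: 15.75
tcp_pos: [0.3748, -0.3284, 0.0411]
tool_rot: [0.934, -0.358, -0.001, -0.001]
force: [-0.0, 0.2, 1.1]
finger_gap: 1.001
gripper_force: 0.0
```

Call:
{"name": "servo_tool", "arguments": {
  "rows": [
    [[0,0,0,0,0,0,0.4],[0,0,0,0,0,0,0.2],[0,0,0,0,0,0,0.1],[0,0,0,0,0,0,0],[0,0,0,0,0,0,-0.1],[0,0,0,0,0,0,-1],[0,0,0,0,0,0,-1],[0,0,0,0,0,0,-1]]
  ]
}}

```text
t: 16.42
tcp_pos: [0.3755, -0.3293, 0.0436]
tool_rot: [0.934, -0.358, 0.001, 0.001]
force: [0.3, -0.2, 6.4]
finger_gap: 0.481
gripper_force: 24.6
```

Call:
{"name": "servo_tool", "arguments": {
  "rows": [
    [[0,0,0,0,0,-0.005,-1],[0,0,0,0,0,-0.005,-1],[0,0,0,0,0,-0.005,-1],[0,0,0,0,0,0,-1],[0,0,0,0,0,0,-1]]
  ]
}}

```text
t: 16.83
tcp_pos: [0.3751, -0.3288, 0.0577]
tool_rot: [0.934, -0.358, 0.0, 0.0]
force: [0.3, 0.5, -1.1]
finger_gap: 0.477
gripper_force: 25.6
```

Call:
{"name": "servo_tool", "arguments": {
  "rows": [
    [[0,0,0,0,0,-0.02,-1],[0,0,0,0,0,-0.035,-1],[0,0,0,0,0,-0.035,-1],[0,0,0,0,0,-0.035,-1],[0,0,0,0,0,-0.035,-1],[0,0,0,0,0,-0.035,-1],[0,0,0,0,0,-0.03,-1],[0,0,0,0,0,-0.015,-1]]
  ]
}}

```text
t: 17.5
tcp_pos: [0.3757, -0.3295, 0.301]
tool_rot: [0.934, -0.358, 0.003, 0.002]
force: [1.1, -0.2, -0.9]
finger_gap: 0.484
gripper_force: 25.9
```

Call:
{"name": "servo_tool", "arguments": {
  "rows": [
    [[0,0,0,0.008,-0.012,0,-1],[0,0,0,0.014,-0.0223,0,-1],[0,0,0,0.014,-0.0223,0,-1],[0,0,0,0.014,-0.0223,0,-1],[0,0,0,0.014,-0.0223,0,-1],[0,0,0,0.008,-0.0103,0,-1],[0,0,0,0,0,0,-1],[0,0,0,0,0,0,-1]]
  ]
}}

```text
t: 18.17
tcp_pos: [0.5026, -0.2933, 0.2965]
tool_rot: [0.934, -0.357, -0.001, 0.0]
force: [-1.3, 0.6, -1.6]
finger_gap: 0.479
gripper_force: 25.9
```

```bash
python3 - <<'E'
from h import *
s=manip.sense();i=manip.camera_info("wrist");print(s["t"],s["tcp_pos"],s["tool_rot"],s["force"],s["finger_gap"])
a=manip.snapshot("wrist");b=manip.snapshot("scene");cv2.imwrite("pics/w3.png",a);cv2.imwrite("pics/s3.png",b)
T=np.array(i["camera_from_world"]);np.savez("w3.npz",T=T,K=i["K"])
cv=np.zeros((480,800,3),np.uint8);cv[:,:400]=a[:,120:520];cv[:,400:]=cv2.resize(b[100:300,200:367],(400,480));cv2.imwrite("pics/c3.png",cv)
E
```

```text
18.1667 [ 0.50255737 -0.29333785  0.29645189] [ 9.34071813e-01 -3.57083484e-01 -1.11027774e-03  3.55499186e-05] [-1.33484595  0.5891303  -1.63388711] 0.479343028345519
```

View pics/c3.png

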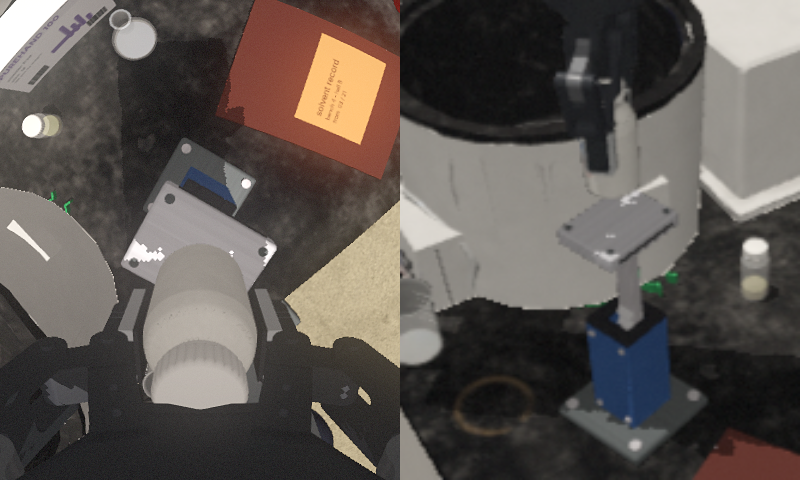

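The bottle hangs upright over the plate. Plate screws show at crop (170,198), (133,262) and (263,252), and the last two are diagonal.

```bash
python3 - <<'E'
from h import *
d=np.load("w3.npz");T,K=d["T"],d["K"]
for z in(.212,.217,.222):
    A,B,C=[wpt((u+120,v),z,T,K)[:2] for u,v in((170,198),(133,262),(263,252))]
    print(z,np.linalg.norm(A-B).round(4),np.linalg.norm(A-C).round(4),((B+C)/2).round(4))
E
```

```text
0.212 0.0452 0.0635 [ 0.5018 -0.2928]
0.217 0.0442 0.0619 [ 0.5032 -0.294 ]
0.222 0.0431 0.0604 [ 0.5045 -0.2952]
```

Call:
{"name": "servo_tool", "arguments": {
  "rows": [
    [[0,0,0,0,0,0.008,-1],[0,0,0,0,0,0.01,-1],[0,0,0,0,0,0.008,-1],[0,0,0,0,0,0.004,-1],[0,0,0,0,0,0.002,-1],[0,0,0,0,0,0,-1],[0,0,0,0,0,0,-1]]
  ]
}}

```text
t: 18.85
tcp_pos: [0.503, -0.2938, 0.2651]
tool_rot: [0.934, -0.358, -0.0, -0.0]
force: [0.1, -0.5, -0.7]
finger_gap: 0.479
gripper_force: 25.9
```

Call:
{"name": "servo_tool", "arguments": {
  "rows": [
    [[0,0,0,0,0,0.001,-1],[0,0,0,0,0,0,-1],[0,0,0,0,0,0,-1]]
  ]
}}

```text
t: 19.1
tcp_pos: [0.5032, -0.2937, 0.2645]
tool_rot: [0.934, -0.358, 0.0, 0.0]
force: [1.0, 0.4, -1.4]
finger_gap: 0.484
gripper_force: 25.9
```

Call:
{"name": "servo_tool", "arguments": {
  "rows": [
    [[0,0,0,0,0,0.001,-1],[0,0,0,0,0,0,-1],[0,0,0,0,0,0,-1]]
  ]
}}

```text
t: 19.35
tcp_pos: [0.503, -0.2937, 0.2633]
tool_rot: [0.934, -0.358, 0.0, 0.0]
force: [0.0, 0.8, -0.7]
finger_gap: 0.477
gripper_force: 25.9
```

Call:
{"name": "servo_tool", "arguments": {
  "rows": [
    [[0,0,0,0,0,0.001,-1],[0,0,0,0,0,0,-1],[0,0,0,0,0,0,-1]]
  ]
}}

```text
t: 19.6
tcp_pos: [0.5029, -0.2937, 0.2621]
tool_rot: [0.934, -0.358, -0.0, -0.0]
force: [-0.8, 0.4, -0.6]
finger_gap: 0.475
gripper_force: 25.9
```

Call:
{"name": "servo_tool", "arguments": {
  "rows": [
    [[0,0,0,0,0,0.0007,-1],[0,0,0,0,0,0,-1],[0,0,0,0,0,0,-1]]
  ]
}}

```text
t: 19.85
tcp_pos: [0.503, -0.2937, 0.2615]
tool_rot: [0.934, -0.358, -0.0, -0.0]
force: [0.7, 0.0, -1.4]
finger_gap: 0.48
gripper_force: 25.9
```

Call:
{"name": "servo_tool", "arguments": {
  "rows": [
    [[0,0,0,0,0,0.0005,-1],[0,0,0,0,0,0,-1],[0,0,0,0,0,0,-1]]
  ]
}}

```text
t: 20.1
tcp_pos: [0.503, -0.2937, 0.261]
tool_rot: [0.934, -0.358, -0.0, 0.0]
force: [0.1, 0.4, -1.5]
finger_gap: 0.481
gripper_force: 25.9
```

Call:
{"name": "servo_tool", "arguments": {
  "rows": [
    [[0,0,0,0,0,0.0005,-1],[0,0,0,0,0,0,-1],[0,0,0,0,0,0,-1]]
  ]
}}

```text
t: 20.35
tcp_pos: [0.503, -0.2937, 0.2605]
tool_rot: [0.934, -0.358, 0.0, 0.0]
force: [0.5, -0.6, -0.4]
finger_gap: 0.478
gripper_force: 25.9
```

Call:
{"name": "servo_tool", "arguments": {
  "rows": [
    [[0,0,0,0,0,0.0005,-1],[0,0,0,0,0,0,-1],[0,0,0,0,0,0,-1]]
  ]
}}

```text
t: 20.6
tcp_pos: [0.5031, -0.2938, 0.2604]
tool_rot: [0.934, -0.358, 0.0, 0.0]
force: [0.1, 0.7, 2.2]
finger_gap: 0.476
gripper_force: 26.1
```

Call:
{"name": "servo_tool", "arguments": {
  "rows": [
    [[0,0,0,0,0,0.0005,-1],[0,0,0,0,0,0,-1],[0,0,0,0,0,0,-1]]
  ]
}}

```text
t: 20.85
tcp_pos: [0.5031, -0.2938, 0.2603]
tool_rot: [0.934, -0.358, 0.0, 0.0]
force: [-1.0, 1.2, 5.3]
finger_gap: 0.474
gripper_force: 26.3
```

Call:
{"name": "servo_tool", "arguments": {
  "rows": [
    [[0,0,0,0,0,-0.0006,-1],[0,0,0,0,0,0,-1]]
  ]
}}

```text
t: 21.02
tcp_pos: [0.5031, -0.2938, 0.2604]
tool_rot: [0.934, -0.358, 0.0, 0.0]
force: [-0.6, 0.2, 3.5]
finger_gap: 0.475
gripper_force: 26.2
```

Call:
{"name": "servo_tool", "arguments": {
  "rows": [
    [[0,0,0,0,0,0,0.05],[0,0,0,0,0,0,0.2],[0,0,0,0,0,0,0.4],[0,0,0,0,0,0,0.7],[0,0,0,0,0,0,1],[0,0,0,0,0,0,1],[0,0,0,0,0,0,1],[0,0,0,0,0,0,1]]
  ]
}}

```text
t: 21.68
tcp_pos: [0.503, -0.2937, 0.2601]
tool_rot: [0.934, -0.358, -0.0, -0.0]
force: [1.0, 0.2, 0.0]
finger_gap: 1.003
gripper_force: 0.0
```

Call:
{"name": "servo_tool", "arguments": {
  "rows": [
    [[0,0,0,0,0,-0.01,1],[0,0,0,0,0,-0.025,1],[0,0,0,0,0,-0.035,1],[0,0,0,0,0,-0.03,1],[0,0,0,0,0,-0.01,1],[0,0,0,0,0,0,1],[0,0,0,0,0,0,1]]
  ]
}}

```text
t: 22.27
tcp_pos: [0.5028, -0.2935, 0.3703]
tool_rot: [0.934, -0.358, 0.0, 0.0]
force: [0.3, 0.2, -1.4]
finger_gap: 1.001
gripper_force: 0.0
```

```bash
python3 - <<'E'
from h import *
s=manip.sense();print(s["t"],s["tcp_pos"],s["force"])
a=manip.snapshot("wrist");b=manip.snapshot("scene")
cv=np.zeros((480,800,3),np.uint8);cv[:,:400]=a[:,120:520];cv[:,400:]=cv2.resize(b[100:300,200:367],(400,480));cv2.imwrite("pics/c4.png",cv)
E
```

```text
22.2667 [ 0.5027858  -0.29347413  0.37026302] [ 0.31574335  0.18431888 -1.39714313]
```

View pics/c4.png

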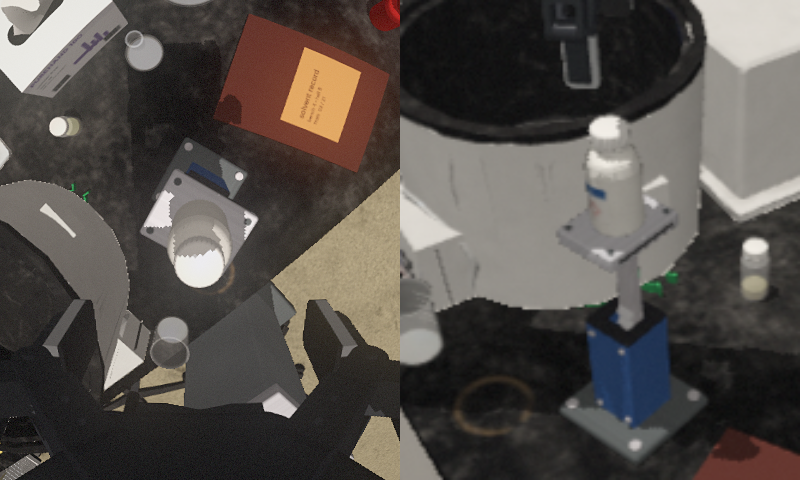

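The bottle stands upright in the middle of the raised plate (scene crop 615,185), the gripper is clear, and the vial, flask and beaker are in place. Handing in.

```bash
python3 -c "
from station import manip
print(manip.sign_off())"
```

```text
the job is handed in; nothing more can be done
None
```

I raised the plate to the third click, let it down onto the pawl and released it, stood the white-capped bottle in the middle of the plate, and handed the job in at about 22 s; no verdict was returned.

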